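# Draw the grey sharpening stone from the rinse dock and hold it to drain

## Task

Pull the dark grey handled sharpening stone straight up out of its slot in the white rinse dock, against the spring catch, carry it over the drip tray and tip it lengthwise to about 40 degrees from level, blue end down, so that it drains from its lowest corner into the tray. Finish still holding it there in the gripper, at rest, with that corner about 10 cm above the bench and touching nothing. Leave the other two stones in their slots and do not disturb anything else on the bench.

Things in the scene. Friction and masses are not known exactly. Their poses are not given: they have to be found in the camera images.
- dock: White rinse dock, fixed, 190 x 230 mm, 44 mm tall; origin under its centre. Three slots along its x, at y = -75, 0, +75 mm, 36 mm deep, floor at z = 8 mm, 0.8 mm play a side. In each a spring roller holds a groove in the stone's keel: pulling straight up takes about 8 to 15 N with the weight, most in the first 8 mm; the keel is out after 40 mm. It stands left or right of the robot's middle.
- grey_stone: The stone to take: dark grey, in a carrier, 0.3 to 0.45 kg. Origin: middle of the keel's underside; x along its length, z up. Keel 150 mm long, 16 thick, z 0 to 42 mm; stone 150 x 20 mm, z 42 to 87; black grip bar on top 70 mm long (x), 22 thick (y), z 87 to 122. Blue cap at the -x end (towards the robot when docked), grey cap at +x. In any of the dock's slots, parallel to it, keel on the slot floor.
- grey_stone_grip (a point): Centre of the black grip bar of the grey stone, 104.5 mm above the keel's underside; grip here from above across the 22 mm thickness (y of the stone). Axes as the stone's.
- grey_stone_drip (a point): The bottom corner of the grey stone at its blue end (x = -75 mm, z = 0 of the stone): the lowest point when the blue end is tipped down.
- white_stone: Same carrier, shape and size with off-white stone, in another slot of the dock, 75 or 150 mm from the grey one; origin as for the grey stone. Leave it in its slot.
- red_stone: Same carrier, shape and size with brick-red stone, in another slot of the dock, 75 or 150 mm from the grey one; origin as for the grey stone. Leave it in its slot.
- tray: Aluminium drip tray with a grille, fixed to the bench, 170 mm (x) by 220 mm (y), 22 mm tall, walls 4 mm. Origin: centre of its underside. It stands on the other side of the robot's middle from the dock.
- soap: White soap bottle, green label and cap, 64 mm across, 190 mm tall, standing beyond the dock and tray; origin under its centre. Leave alone.
- tub: Clear plastic tub, 90 mm across, 120 mm tall, beyond the dock and tray; origin under its centre. Leave alone.
- bench_stone: Flat dark bench stone on a rubber base, 220 x 85 mm, 37 mm tall, on the left of the bench; origin under its centre. Leave alone.
- knife: Small knife with a wooden handle, about 270 mm long, 22 mm tall, lying on the right of the bench; origin on the bench where blade and handle meet. Leave alone.
- brush: Small brush, 150 mm long, lying crosswise in the middle beyond the dock and tray; x along its length. Leave alone.

How it is judged:
By the outcome, as a careful person would: the job done as asked, in the order asked, and still so for the second after the job is handed in, while the arm keeps its last pose, push and grip.
It also fails if it takes over 43 s, if anything falls off the work surface, if the arm or the gripper's body presses on something with over 40 N, if the wrist force passes 120 N, or if a joint passes its speed limit or range.

## Robot

A 6-joint arm with a two-finger parallel gripper is mounted at the origin on the work surface. World frame = base frame: x ahead of the robot, y to its left, z up, the work surface at z = 0. Lengths are in m, angles in rad, forces in N, time in s.
With the tool pointing down it reaches from about 0.4 to 0.925 m from the base axis. Payload 12.5 kg.
Tool frame: the origin (TCP) lies on the centre line of the jaws, within the pads' length; the fingertips stand ctrl.nose_length ahead of it and the grasp point (between the pads) is the TCP (ctrl.nose_length is the distance from the TCP to the fingertips, in m); x points along the fingers, y is the direction in which the jaws open and shut, and the axes are right-handed (so a half turn about x gives the same grasp; the last joint's range is limited). The gripper opens to 95 mm and grips with 3 to 60 N. Pads are 20 mm wide; open, the fingers measure 119 mm over their backs; the gripper's body (75 mm by 180 mm) begins 59 mm behind the grasp point.
Start: joints at [1.209, 0.491, 1.559, -0, 1.092, -0.106], TCP at [0.158, 0.605, 0.207] pointing down, gripper open.
Joint ranges: [-3.1, 3.1], [-0.84, 2.19], [0.05, 2.79], [-1.13, 4.28], [0.06, 2.93], [-2.69, 2.69]. Speed limits (rad/s): [2.22, 2.22, 2.79, 3.14, 3.14, 3.14].

## Interface

Orientations are given as a unit quaternion [w, x, y, z].
In Python, from bench import sensors, imaging, ctrl gives the robot as it stands.
- The arm moves only by the tool move_arm, never from a script. Its argument "commands" is a list of rows, each an object of numbers: "dx", "dy", "dz": the shift along the world's x, y, z in units of 50 mm (1.0 is 50 mm); "rx", "ry", "rz": the turn, a rotation vector about the world's x, y, z in units of 10 degrees (1.0 is 10 degrees). In form: [{"dx": .., "dy": .., "dz": .., "rx": .., "ry": .., "rz": ..}, ...]. A call has 1 to 12 rows; each row is the pose to reach, as a shift and turn from the pose commanded when the call began; what a row does not reach only later rows make up. A row lasts 1/8 s, in which the tool goes at most 62.5 mm and 10.7 degrees, less where a joint would pass 70% of its speed; a pose out of reach is approached as far as the arm can. A call with a gripper value outside its range is refused whole. "grip" is the closure in counts, from 0 (fully open) to 255 (shut), set as the call begins (left out, the last holds). The fingers move at their own pace and stop on an object; "grip_force" is the grip in N (left out, the last holds). Time passes only in rows, so rows that repeat a pose let the fingers close. It gives the time, the measured TCP pose, the force and the opening at its end, in the units of the state.
- sensors.get_state(): the state, without advancing time (a new reading comes with each control period).
- imaging.read_camera(name): name is "scene" or "top" or "wrist"; returns (picture, depth): 384x512x3 uint8, blue, green, red; 384x512 float32, m along the optical axis (not along the pixel's ray), 0 where there is no reading.
- imaging.camera_params(name): a dict with "fovy" (degrees; the focal length in pixels is half the picture's height over the tangent of half this angle, whatever the lens; pixels are square), "cx", "cy" (the principal point, pixels), "extrinsics" (4x4, takes a point from camera to world coordinates). Camera axes: x right, y up, looking along -z (the intrinsics and any distortion apply to the point x, -y, -z); pixel columns grow to the right and rows downward; lengths in m; the calibration is good to about 2 mm. A picture is of the moment at which its call begins: read the wrist's pose just before it. camera_params takes no time and is no camera call; for the wrist camera it gives the pose at the moment of the call.
- ctrl.close_job(): hands the job in, once; it reports no verdict.
The state is a dict: "time": time; "joint_positions": joint angles; "qvel": joint speeds; "joint_efforts": joint torques, N m; "tcp_pos": TCP position; "orientation": TCP orientation; "ft_force": force on the tool from outside, world axes, zero at the start; "wrist_torque": the same for the moment, N m; "finger_gap": opening from 0.0 (shut) to 1.0 (fully open).
Only numpy, scipy, OpenCV 4.12 (cv2) and the standard library are available. Lean on these libraries where they do the work, as an engineer would, in place of code of your own. Each camera call takes 0.05 s, during which the arm holds its last target.

## Working session

There is one attempt and no reset: what is moved stays moved. The work goes in short steps, Python scripts to look and compute and a tool call to move; the robot and the scene stay as the last step left them, time stands still between calls to the robot, and variables do not carry over. Pictures are saved under pics/ and viewed, and the job is handed in when it is done.

Besides the shell and the picture viewer there is one more tool, called as a command line: name --argument value ..., lists and objects as JSON in quotes. move_arm: Moves the arm, as the interface text tells. Its arguments: {"type":"object","properties":{"commands":{"type":"array","items":{"type":"object","properties":{"dx":{"type":"number"},"dy":{"type":"number"},"dz":{"type":"number"},"rx":{"type":"number"},"ry":{"type":"number"},"rz":{"type":"number"}}}},"grip":{"type":"number"},"grip_force":{"type":"number"}},"required":["commands"]}

```bash
mkdir -p pics; ls
cat > h.py <<'E'
import numpy as np, cv2
from bench import sensors, imaging, ctrl
E
python3 - <<'E'
from h import *
for n in ["scene","top"]:
    p=imaging.camera_params(n); print(n,{k:(np.round(v,4).tolist() if not isinstance(v,str) else v) for k,v in p.items()})
    im,d=imaging.read_camera(n); cv2.imwrite(f"pics/{n}1.png",im); np.savez(f"{n}1.npz",im=im,d=d,E=p["extrinsics"])
print(sensors.get_state(), ctrl.nose_length)
E
```

```text
pics
scene {'fovy': 51.61, 'cx': 256.6743, 'cy': 190.5782, 'extrinsics': [[0.5961, -0.5743, 0.5611, 1.1699], [0.8028, 0.4128, -0.4303, -0.4521], [0.0155, 0.707, 0.7071, 0.8657], [0.0, 0.0, 0.0, 1.0]]}
top {'fovy': 45.3421, 'cx': 259.9297, 'cy': 196.4167, 'extrinsics': [[-0.0185, 0.9885, -0.1499, 0.3896], [-0.9998, -0.0187, 0.0001, 0.017], [-0.0027, 0.1499, 0.9887, 1.2382], [0.0, 0.0, 0.0, 1.0]]}
{'time': 0.1, 'joint_positions': array([ 1.20936049e+00,  4.91477242e-01,  1.55941569e+00,  6.71894474e-06,
        1.09170722e+00, -1.05572050e-01]), 'qvel': array([-0.0009465 , -0.00266038, -0.00189974,  0.00100537,  0.00070286,
        0.00028603]), 'joint_efforts': array([ 1.47189516e-03, -6.13622689e+01, -2.58608687e+01,  6.93684700e-02,
        4.70044767e-02, -6.78668130e-05]), 'tcp_pos': array([0.1580506 , 0.6044399 , 0.20662452]), 'orientation': array([ 0.70124351,  0.08986998,  0.70141246, -0.09056208]), 'ft_force': array([ 0.03748268, -0.32396181,  0.3059011 ]), 'wrist_torque': array([ 0.03680628,  0.02604056, -0.01557213]), 'finger_gap': 1.0005613477440771} 0.019
```

View pics/scene1.png

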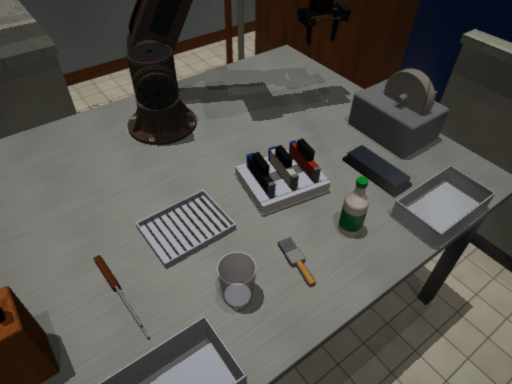

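View pics/top1.png

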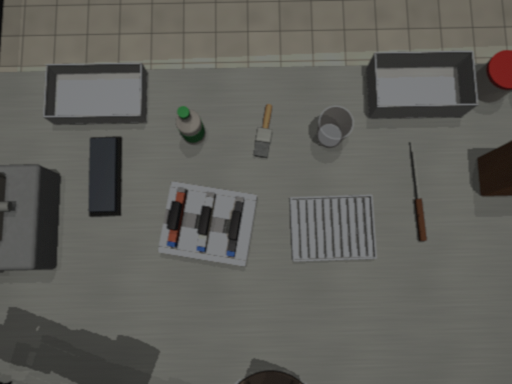

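The top view shows the dock centred near (208,224), with the grey stone in its right-hand slot at about (235,227). The tray is near (333,228). The scene view agrees: grey is the leftmost stone, near (260,173). I'll zoom in next.

```bash
cat >> h.py <<'E'
def K(n,p=None):
    p=p or imaging.camera_params(n); f=192/np.tan(np.radians(p["fovy"])/2); return f,p["cx"],p["cy"],np.array(p["extrinsics"])
def ray(n,u,v,p=None):
    f,cx,cy,E=K(n,p); d=np.array([(u-cx)/f,-(v-cy)/f,-1.]); return E[:3,3],E[:3,:3]@d
def onz(n,u,v,z,p=None):
    o,d=ray(n,u,v,p); return o+d*(z-o[2])/d[2]
def byd(n,u,v,dep,p=None):
    o,d=ray(n,u,v,p); return o+d*dep
def tri(rs):
    A=np.zeros((3,3));b=np.zeros(3)
    for o,d in rs:
        d=d/np.linalg.norm(d);P=np.eye(3)-np.outer(d,d);A+=P;b+=P@o
    x=np.linalg.solve(A,b); return x,[np.linalg.norm(np.cross(x-o,d/np.linalg.norm(d))) for o,d in rs]
def proj(n,X,p=None):
    f,cx,cy,E=K(n,p); c=E[:3,:3].T@(np.asarray(X)-E[:3,3]); return cx+f*c[0]/-c[2], cy-f*c[1]/-c[2]
E
python3 - <<'E'
from h import *
t=np.load("top1.npz");s=np.load("scene1.npz")
a=cv2.resize(t["im"][170:280,145:270],None,fx=6,fy=5.4,interpolation=cv2.INTER_CUBIC)
a=cv2.resize(t["im"][175:275,150:265],None,fx=6,fy=6,interpolation=cv2.INTER_CUBIC)
b=cv2.resize(s["im"][125:215,225:340],None,fx=6,fy=6,interpolation=cv2.INTER_CUBIC)
cv2.imwrite("pics/topz.png",cv2.convertScaleAbs(a,alpha=1.5,beta=20));cv2.imwrite("pics/scz.png",cv2.convertScaleAbs(b,alpha=1.5,beta=20))
# depth heights
for n,z in(("top",t),("scene",s)):
    f,cx,cy,E=K(n); vv,uu=np.mgrid[:384,:512]; d=z["d"]
    P=np.stack([(uu-cx)/f*d,-(vv-cy)/f*d,-d],-1)@E[:3,:3].T+E[:3,3]
    np.save(n+"P.npy",P)
    H=P[...,2]; 
    m=(H>.115)&(H<.15)&(d>0)&(P[...,0]>.4)&(P[...,0]<.75)&(abs(P[...,1])<.3)
    k,l,st,c=cv2.connectedComponentsWithStats(m.astype(np.uint8))
    for i in range(1,k):
        if st[i,4]>10: q=P[l==i]; print(n,st[i],c[i].round(1),q.mean(0).round(4),np.median(q[:,2]).round(4))
E
```

```text
top [176 120  24  14 230] [187. 126.] [0.7386 0.1957 0.1305] 0.1301
top [318 120  36  21 104] [335.8 131.7] [ 0.7201 -0.1769  0.12  ] 0.1202
top [166 201  15  29 284] [173.  215.1] [0.516  0.2287 0.1288] 0.1291
top [197 206  14  29 276] [203.2 220. ] [0.5026 0.1553 0.129 ] 0.1293
top [227 211  14  29 269] [233.6 224.9] [0.4892 0.082  0.1292] 0.1296
scene [297 138  18  19 178] [305.3 147.3] [0.5217 0.2226 0.127 ] 0.1295
scene [275 145  18  19 179] [283.2 154.1] [0.5085 0.149  0.1273] 0.1293
scene [252 152  17  20 179] [260.2 161.2] [0.4951 0.0756 0.1276] 0.1292
scene [345 191   9  12  58] [348.6 196.2] [0.7415 0.1774 0.1297] 0.128
scene [216 251  38  29 149] [230.8 259.2] [ 0.7196 -0.1759  0.1193] 0.1196
```

View pics/topz.png

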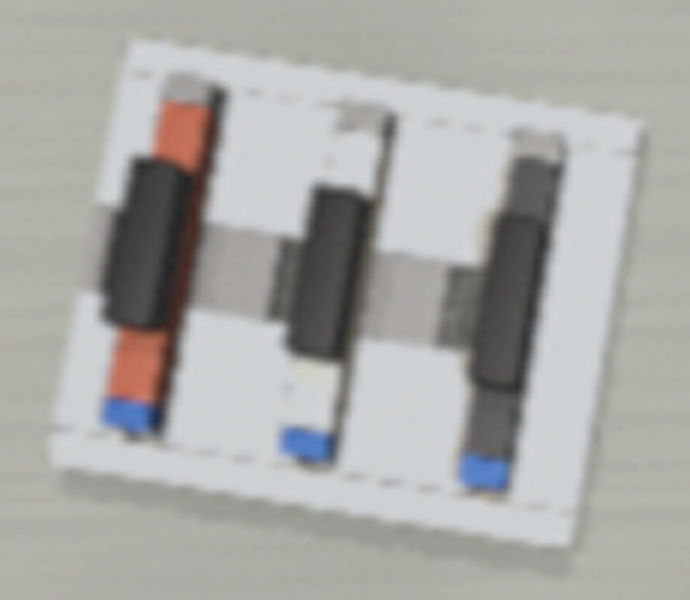

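View pics/scz.png

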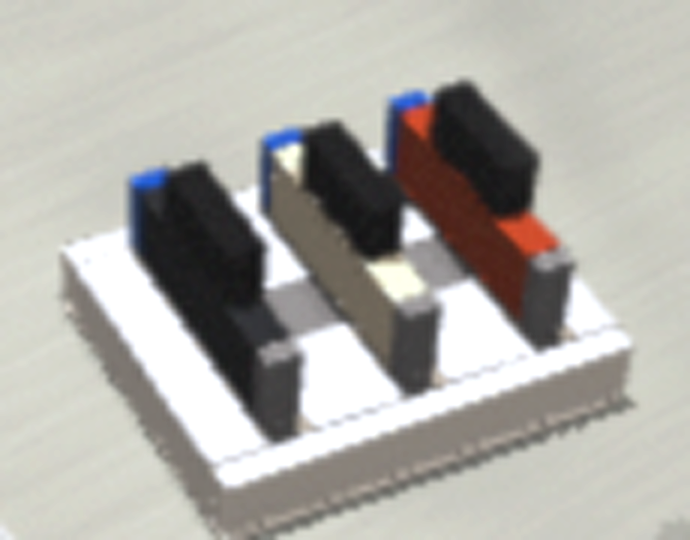

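Grey is the -y slot, and its bar top reads about z = 0.129 in both views (expected 0.130). Top and scene disagree by about 6 mm in xy, so the wrist camera will settle that. Next: the yaw, the tray, and the turn from the start pose.

Run:
```python
from h import *
from scipy.spatial.transform import Rotation as R
for n in ("top","scene"):
    im=np.load(n+"1.npz")["im"].astype(int); P=np.load(n+"P.npy"); H=P[...,2]
    m=(abs(H-.1297)<.004)&(abs(P[...,0]-.5)<.1)&(abs(P[...,1]-.15)<.13)
    k,l,st,c=cv2.connectedComponentsWithStats(m.astype(np.uint8))
    for i in range(1,k):
        if st[i,4]>60:
            v,u=np.nonzero(l==i); q=np.array([onz(n,a,b,.130)[:2] for a,b in zip(u,v)])
            r=cv2.minAreaRect((q*1000).astype(np.float32)); print(n,c[i].round(1),q.mean(0).round(4),[np.round(x,1) for x in r])
    # tray: height 15..27mm region
    m=((H>.014)&(H<.028)&(P[...,0]>.35)&(P[...,0]<.65)&(P[...,1]<-.02)&(P[...,1]>-.35)).astype(np.uint8)
    k,l,st,c=cv2.connectedComponentsWithStats(m);i=1+np.argmax(st[1:,4])
    q=P[l==i]; print("tray",n,st[i],[np.round(x,4) for x in cv2.minAreaRect((q[:,:2]).astype(np.float32))], np.median(q[:,2]))
    g=(P[...,1]>.3)&(P[...,1]<.75)&(P[...,0]>.25)&(P[...,0]<.8)&(H>.02); 
    if n=="top": print("grinder",P[g].min(0),P[g].max(0))
s=sensors.get_state();q=s["orientation"];M=R.from_quat(np.r_[q[1:],q[0]]).as_matrix();print(M.round(3))
```

```text
top [172.6 214.9] [0.5164 0.2294] [array([516.3, 229.3]), array([22.2, 69.4]), np.float64(79.7)]
top [203.  219.9] [0.5027 0.1559] [array([503.4, 155.7]), array([22.1, 68.5]), np.float64(79.9)]
top [233.5 224.6] [0.4899 0.082 ] [array([489.3,  82.2]), array([21.9, 69.1]), np.float64(79.9)]
tray top [290 195  86  65 393] [array([ 0.4881, -0.1729]), array([0.1703, 0.2208]), np.float64(0.5782)] 0.021608782189872944
grinder [0.39167163 0.33067321 0.02002975] [0.79918636 0.65888299 0.17484251]
scene [305.3 145.6] [0.5184 0.2251] [array([518.5, 224.6]), array([23.7, 70.5]), np.float64(81.8)]
scene [283.2 152.6] [0.5055 0.1511] [array([504.9, 150.5]), array([24.9, 70.8]), np.float64(79.9)]
scene [260.3 159.9] [0.4928 0.0774] [array([492.3,  77.4]), array([23.5, 71.9]), np.float64(79.9)]
tray scene [ 135  190  101   76 1390] [array([ 0.4875, -0.1751]), array([0.175 , 0.2225]), np.float64(0.6667)] 0.018754668062820223
[[-0.     0.253  0.967]
 [-0.001  0.967 -0.253]
 [-1.    -0.001 -0.   ]]
```

move_arm --commands '[{"dz": 1.1},{"dz": 2.2},{"dx": 0.7,"dy": -1.1,"dz": 2.2},{"dx": 1.4,"dy": -2.2,"dz": 2.2,"rz": 0.1},{"dx": 2.1,"dy": -3.3,"dz": 2.2,"rz": 0.2},{"dx": 2.8,"dy": -4.4,"dz": 2.2,"rz": 0.3},{"dx": 3.5,"dy": -5.5,"dz": 2.2,"rz": 0.4},{"dx": 4.2,"dy": -6.6,"dz": 2.2,"rz": 0.45},{"dx": 4.9,"dy": -7.7,"dz": 2.2,"rz": 0.45},{"dx": 5.6,"dy": -8.8,"dz": 2.2,"rz": 0.45},{"dx": 6.1,"dy": -9.6,"dz": 2.2,"rz": 0.45},{"dx": 6.6,"dy": -10.4,"dz": 2.2,"rz": 0.45}]' --grip 110 --grip_force 60

```text
validation failed for argument at $.co...
```

move_arm --commands '[{},{},{}]'

```text
validation failed for argument at $.co...
```

Run:
```python
from h import *
import pickle
p=imaging.camera_params("wrist"); im,d=imaging.read_camera("wrist")
cv2.imwrite("pics/w1.png",im); pickle.dump((p,im,d),open("w1.pkl","wb"))
print({k:np.round(v,4).tolist() for k,v in p.items()})
s=sensors.get_state();print(s["tcp_pos"],s["orientation"],s["finger_gap"],s["ft_force"],s["joint_positions"].round(2))
```

```text
{'fovy': 58.2984, 'cx': 249.4631, 'cy': 193.3181, 'extrinsics': [[0.2533, -0.9337, -0.2532, 0.0856], [0.9674, 0.2444, 0.0663, 0.6235], [-0.0, -0.2617, 0.9651, 0.3843], [0.0, 0.0, 0.0, 1.0]]}
[0.15804103 0.60449675 0.20670108] [ 0.70126666  0.08990135  0.70139542 -0.09048357] 1.0031747623462124 [ 0.18856998  0.38232986 -0.25081625] [ 1.21  0.49  1.56 -0.    1.09 -0.11]
```

View pics/w1.png

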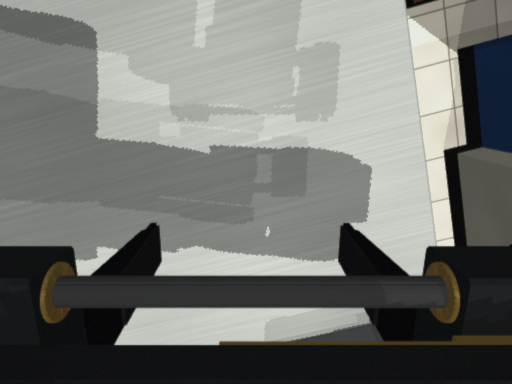

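The move call was refused, apparently because each row needs all six fields. The wrist picture is still of the start pose and shows bare bench, with the fingers at rows 225 and below. I'll resend the move, stopping slightly beyond the stone so that it sits above the fingers in the image.

move_arm --commands '[{"dx": 0,"dy": 0,"dz": 1.1,"rx": 0,"ry": 0,"rz": 0},{"dx": 0,"dy": 0,"dz": 2.2,"rx": 0,"ry": 0,"rz": 0},{"dx": 0.8,"dy": -1,"dz": 2.2,"rx": 0,"ry": 0,"rz": 0},{"dx": 1.6,"dy": -2,"dz": 2.2,"rx": 0,"ry": 0,"rz": 0.1},{"dx": 2.4,"dy": -3,"dz": 2.2,"rx": 0,"ry": 0,"rz": 0.2},{"dx": 3.2,"dy": -4,"dz": 2.2,"rx": 0,"ry": 0,"rz": 0.3},{"dx": 4.0,"dy": -5,"dz": 2.2,"rx": 0,"ry": 0,"rz": 0.4},{"dx": 4.8,"dy": -6,"dz": 2.2,"rx": 0,"ry": 0,"rz": 0.45},{"dx": 5.6,"dy": -7.1,"dz": 2.2,"rx": 0,"ry": 0,"rz": 0.45},{"dx": 6.4,"dy": -8.2,"dz": 2.2,"rx": 0,"ry": 0,"rz": 0.45},{"dx": 7.0,"dy": -9.3,"dz": 2.2,"rx": 0,"ry": 0,"rz": 0.45},{"dx": 7.4,"dy": -10.4,"dz": 2.2,"rx": 0,"ry": 0,"rz": 0.45}]' --grip 110 --grip_force 60

```text
time: 1.65
tcp_pos: [0.5228, 0.0975, 0.3169]
orientation: [0.704, 0.063, 0.704, -0.063]
ft_force: [-0.5, 0.4, -0.0]
finger_gap: 0.57
```

move_arm --commands '[{"dx": 0,"dy": 0,"dz": 0,"rx": 0,"ry": 0,"rz": 0},{"dx": 0,"dy": 0,"dz": 0,"rx": 0,"ry": 0,"rz": 0},{"dx": 0,"dy": 0,"dz": 0,"rx": 0,"ry": 0,"rz": 0}]'

```text
time: 2.02
tcp_pos: [0.5215, 0.1006, 0.3172]
orientation: [0.704, 0.062, 0.704, -0.062]
ft_force: [-0.4, 1.1, 0.2]
finger_gap: 0.568
```

```bash
cat > w.py <<'E'
from h import *
import pickle,sys
n=sys.argv[1]
p=imaging.camera_params("wrist"); im,d=imaging.read_camera("wrist")
cv2.imwrite(f"pics/{n}.png",im); pickle.dump((p,im,d),open(f"{n}.pkl","wb"))
s=sensors.get_state();print(s["time"],s["tcp_pos"],s["orientation"],s["finger_gap"],s["ft_force"],s["joint_positions"].round(2))
E
python3 w.py w2
```

```text
2.075 [0.52150378 0.10065186 0.31729693] [ 0.70443161  0.06201402  0.70434575 -0.06186622] 0.5649452279499912 [ 0.44295627 -0.33834871 -0.40874149] [ 0.07  0.26  1.63  0.    1.26 -1.33]
```

View pics/w2.png

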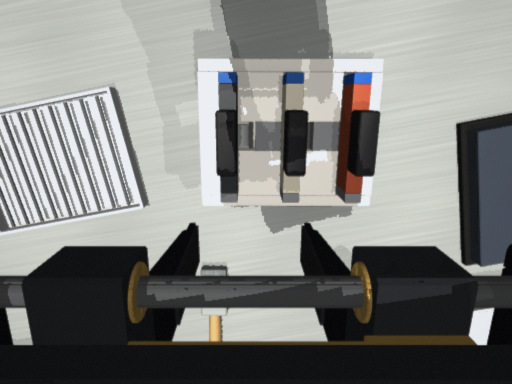

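The wrist view shows the dock at columns 197-382. The grey stone is on the left, with its blue cap at (228,77) and its bar at about (227,143).

```bash
cat > bar.py <<'E'
from h import *
import pickle,sys
n=sys.argv[1]; p,im,d=pickle.load(open(n+".pkl","rb"))
f,cx,cy,E=K("wrist",p); vv,uu=np.mgrid[:384,:512]
P=np.stack([(uu-cx)/f*d,-(vv-cy)/f*d,-d],-1)@E[:3,:3].T+E[:3,3]
m=(abs(P[...,2]-.130)<.005)&(abs(P[...,0]-.5)<.1)&(abs(P[...,1]-.15)<.13)&(d>0)&(im.max(-1)<90)
k,l,st,c=cv2.connectedComponentsWithStats(m.astype(np.uint8))
for i in range(1,k):
    if st[i,4]>100:
        v,u=np.nonzero(l==i); q=np.array([onz("wrist",a,b,.130,p)[:2] for a,b in zip(u,v)])
        r=cv2.minAreaRect((q*1000).astype(np.float32)); print(n,c[i].round(1),"z",np.median(P[l==i][:,2]).round(4),q.mean(0).round(4),[np.round(x,1) for x in r])
E
python3 bar.py w2
python3 - <<'E'
from h import *
import pickle
p=pickle.load(open("w2.pkl","rb"))[0]
o=K("wrist",p)[3][:3,3]; print(o)
E
```

```text
w2 [226.3 142.2] z 0.1299 [0.4863 0.0824] [array([487.1,  82. ]), array([21. , 68.6]), np.float64(79.3)]
w2 [296.1 142.5] z 0.13 [0.4994 0.1549] [array([500.5, 154.8]), array([22.1, 67.4]), np.float64(79.9)]
w2 [366.1 142.9] z 0.1301 [0.5128 0.2277] [array([514. , 227.5]), array([22.2, 68.6]), np.float64(79.9)]
[0.44775628 0.11371169 0.49486913]
```

move_arm --commands '[{"dx": -0.2,"dy": -0.2,"dz": -1,"rx": 0,"ry": 0,"rz": 0},{"dx": -0.4,"dy": -0.37,"dz": -2,"rx": 0,"ry": 0,"rz": 0},{"dx": -0.4,"dy": -0.37,"dz": -2,"rx": 0,"ry": 0,"rz": 0},{"dx": -0.4,"dy": -0.37,"dz": -2,"rx": 0,"ry": 0,"rz": 0}]'

```text
time: 2.58
tcp_pos: [0.5031, 0.0817, 0.219]
orientation: [0.705, 0.062, 0.704, -0.062]
ft_force: [-0.1, -0.8, 0.4]
finger_gap: 0.57
```

```bash
python3 w.py w3; python3 bar.py w3
python3 - <<'E'
from h import *
import pickle
p2=pickle.load(open("w2.pkl","rb"))[0]
c={"top":(233.5,224.6),"scene":(260.3,159.9)}
r={k:ray(k,*v) for k,v in c.items()}; r["w2"]=ray("w",226.3,142.2,p2)
for s in (["top","scene"],["top","w2"],["scene","w2"],["top","scene","w2"]): print(s,tri([r[k] for k in s]))
E
```

```text
2.625 [0.50324968 0.08161145 0.21921364] [ 0.70548467  0.06249234  0.70322714 -0.06211022] 0.5711869817505247 [0.18404096 0.01984706 0.13012593] [ 0.03  0.31  1.82  0.    1.   -1.36]
w3 [245.3 174.9] z 0.1299 [0.4858 0.0818] [array([487.1,  81.7]), array([21.3, 69. ]), np.float64(79.1)]
w3 [338.6 174.4] z 0.13 [0.4984 0.1545] [array([499.6, 154.3]), array([22.4, 68.1]), np.float64(79.6)]
w3 [432.1 174.7] z 0.13 [0.5117 0.2274] [array([513. , 226.9]), array([23.4, 68.9]), np.float64(79.9)]
['top', 'scene'] (array([0.48971299, 0.08141402, 0.1258464 ]), [np.float64(0.0010785409959560325), np.float64(0.0010785409959561032)])
['top', 'w2'] (array([0.48850415, 0.08220274, 0.12441048]), [np.float64(0.001937481122413158), np.float64(0.001937481122413152)])
['scene', 'w2'] (array([0.48679747, 0.08209071, 0.12334087]), [np.float64(0.00019424273097139665), np.float64(0.00019424273097142652)])
['top', 'scene', 'w2'] (array([0.48831194, 0.08194839, 0.12448507]), [np.float64(0.002157824528980294), np.float64(0.0006280422228300751), np.float64(0.0017462346189167513)])
```

View pics/w3.png

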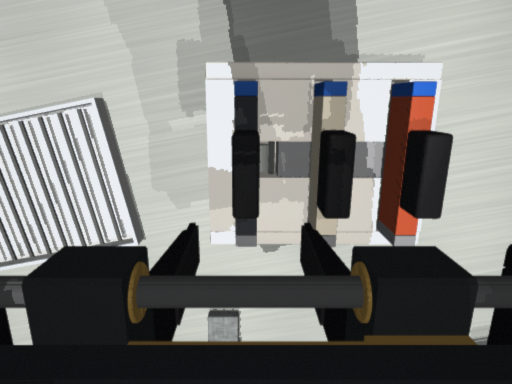

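All views agree on the grip at about (0.4875, 0.082), yaw −10.2°, though scene is the odd one out by about 4 mm. Depth gives the bar top as 0.130. Three-ray triangulation gives 0.1245, because the mask centroids pick up some of the side faces. The jaw span clears the neighbours, so I'll go down.

move_arm --commands '[{"dx": -0.2,"dy": 0,"dz": -0.3,"rx": 0,"ry": 0,"rz": 0},{"dx": -0.3,"dy": 0,"dz": -0.9,"rx": 0,"ry": 0,"rz": 0},{"dx": -0.31,"dy": 0,"dz": -1.5,"rx": 0,"ry": 0,"rz": 0},{"dx": -0.31,"dy": 0,"dz": -2.0,"rx": 0,"ry": 0,"rz": 0},{"dx": -0.31,"dy": 0,"dz": -2.12,"rx": 0,"ry": 0,"rz": 0},{"dx": -0.31,"dy": 0,"dz": -2.12,"rx": 0,"ry": 0,"rz": 0},{"dx": -0.31,"dy": 0,"dz": -2.12,"rx": 0,"ry": 0,"rz": 0}]'

```text
time: 3.5
tcp_pos: [0.4872, 0.0811, 0.1124]
orientation: [0.705, 0.063, 0.704, -0.062]
ft_force: [-0.0, -0.7, 0.8]
finger_gap: 0.572
```

```bash
python3 w.py w4
python3 - <<'E'
from h import *
im,d=imaging.read_camera("scene"); cv2.imwrite("pics/s4.png",cv2.convertScaleAbs(cv2.resize(im[90:240,200:370],None,fx=4,fy=4,interpolation=cv2.INTER_CUBIC),alpha=1.4,beta=20))
E
```

```text
3.55 [0.48708346 0.08100391 0.11223597] [ 0.70501481  0.06266564  0.70365154 -0.06246319] 0.5715526277954088 [ 0.03211201 -0.08302212  0.06694416] [ 0.03  0.44  1.98  0.    0.72 -1.36]
```

View pics/w4.png

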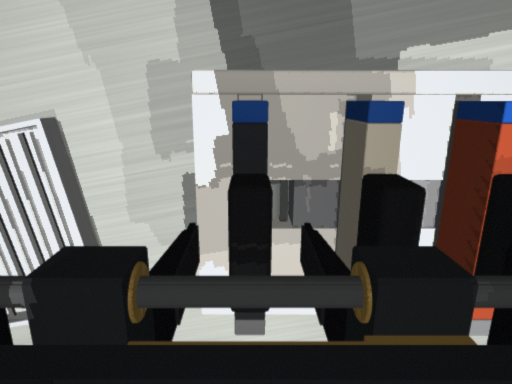

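View pics/s4.png

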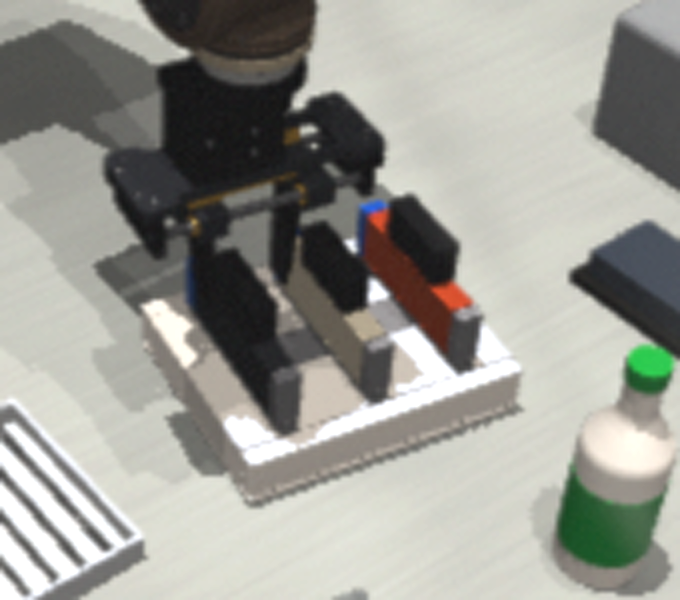

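The bar (columns 229-272) is centred between the fingertips (198 and 302). In the scene view the fingers straddle the leftmost, grey, bar. Closing.

move_arm --commands '[{"dx": 0,"dy": 0,"dz": 0,"rx": 0,"ry": 0,"rz": 0},{"dx": 0,"dy": 0,"dz": 0,"rx": 0,"ry": 0,"rz": 0},{"dx": 0,"dy": 0,"dz": 0,"rx": 0,"ry": 0,"rz": 0},{"dx": 0,"dy": 0,"dz": 0,"rx": 0,"ry": 0,"rz": 0},{"dx": 0,"dy": 0,"dz": 0,"rx": 0,"ry": 0,"rz": 0},{"dx": 0,"dy": 0,"dz": 0,"rx": 0,"ry": 0,"rz": 0}]' --grip 255 --grip_force 60

```text
time: 4.35
tcp_pos: [0.4865, 0.0809, 0.1112]
orientation: [0.704, 0.063, 0.704, -0.063]
ft_force: [0.6, 0.3, 1.0]
finger_gap: 0.225
```

Run:
```python
from h import *
s=sensors.get_state();print(s["tcp_pos"],s["orientation"],s["finger_gap"]*95,s["ft_force"],s["wrist_torque"])
```

```text
[0.48646752 0.08094705 0.11116796] [ 0.70434109  0.06263986  0.7043193  -0.06256358] 21.401829826203343 [0.60945049 0.29859664 1.0251282 ] [ 0.03070993  0.09283839 -0.0118892 ]
```

Gripped at a 21.4 mm opening with almost no side load. Now I'll pull slowly straight up.

move_arm --commands '[{"dx": 0,"dy": 0,"dz": 0.05,"rx": 0,"ry": 0,"rz": 0},{"dx": 0,"dy": 0,"dz": 0.1,"rx": 0,"ry": 0,"rz": 0},{"dx": 0,"dy": 0,"dz": 0.15,"rx": 0,"ry": 0,"rz": 0},{"dx": 0,"dy": 0,"dz": 0.2,"rx": 0,"ry": 0,"rz": 0},{"dx": 0,"dy": 0,"dz": 0.25,"rx": 0,"ry": 0,"rz": 0},{"dx": 0,"dy": 0,"dz": 0.3,"rx": 0,"ry": 0,"rz": 0}]'

```text
time: 5.1
tcp_pos: [0.4863, 0.0809, 0.1264]
orientation: [0.704, 0.063, 0.704, -0.063]
ft_force: [-1.2, -3.3, -6.2]
finger_gap: 0.225
```

move_arm --commands '[{"dx": 0,"dy": 0,"dz": 0.08,"rx": 0,"ry": 0,"rz": 0},{"dx": 0,"dy": 0,"dz": 0.16,"rx": 0,"ry": 0,"rz": 0},{"dx": 0,"dy": 0,"dz": 0.24,"rx": 0,"ry": 0,"rz": 0},{"dx": 0,"dy": 0,"dz": 0.32,"rx": 0,"ry": 0,"rz": 0},{"dx": 0,"dy": 0,"dz": 0.4,"rx": 0,"ry": 0,"rz": 0},{"dx": 0,"dy": 0,"dz": 0.5,"rx": 0,"ry": 0,"rz": 0},{"dx": 0,"dy": 0,"dz": 0.6,"rx": 0,"ry": 0,"rz": 0},{"dx": 0,"dy": 0,"dz": 0.7,"rx": 0,"ry": 0,"rz": 0},{"dx": 0,"dy": 0,"dz": 0.8,"rx": 0,"ry": 0,"rz": 0},{"dx": 0,"dy": 0,"dz": 0.9,"rx": 0,"ry": 0,"rz": 0},{"dx": 0,"dy": 0,"dz": 1.0,"rx": 0,"ry": 0,"rz": 0},{"dx": 0,"dy": 0,"dz": 1.0,"rx": 0,"ry": 0,"rz": 0}]'

```text
time: 6.6
tcp_pos: [0.4866, 0.0809, 0.1765]
orientation: [0.705, 0.063, 0.704, -0.063]
ft_force: [-0.2, 0.5, -3.6]
finger_gap: 0.226
```

```bash
python3 w.py w5
python3 - <<'E'
from h import *
im,d=imaging.read_camera("scene"); cv2.imwrite("pics/s5.png",cv2.convertScaleAbs(cv2.resize(im[90:240,200:370],None,fx=4,fy=4,interpolation=cv2.INTER_CUBIC),alpha=1.4,beta=20))
E
```

```text
6.65 [0.48648029 0.08094046 0.17628246] [ 0.70443405  0.06263228  0.70422862 -0.06254528] 0.2265203387923391 [ 0.49915914 -0.06345425 -4.80776454] [ 0.03  0.34  1.91  0.    0.89 -1.36]
```

View pics/s5.png

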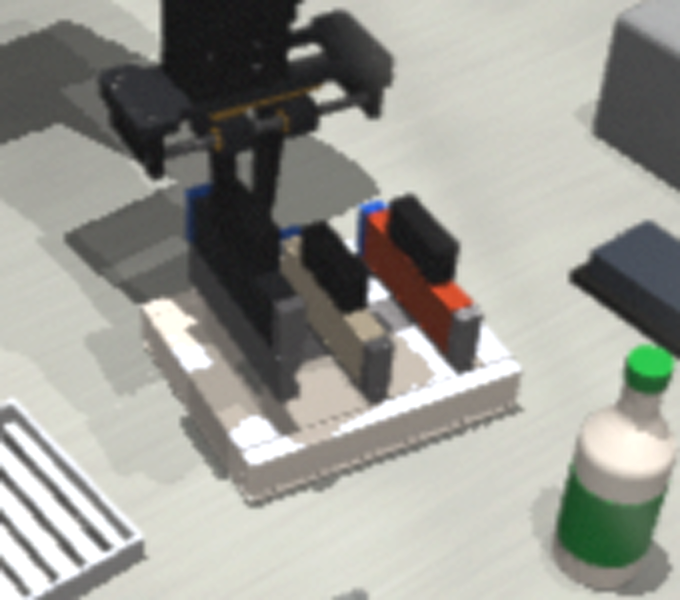

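View pics/w5.png

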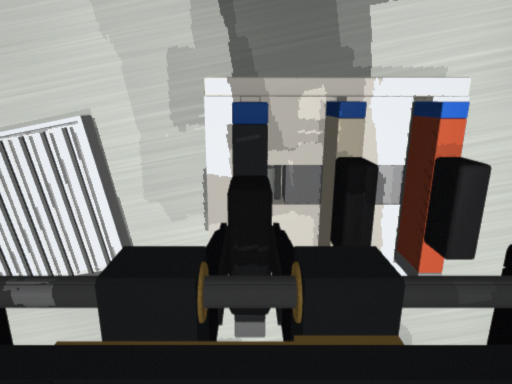

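The stone is out, still level in the jaws and not slipped, and the wrist force reads about −4.5 N (its weight). The other two stones are seated. Carrying it to the tray.

move_arm --commands '[{"dx": 0,"dy": 0,"dz": 0.4,"rx": 0,"ry": 0,"rz": 0},{"dx": 0,"dy": 0,"dz": 1.0,"rx": 0,"ry": 0,"rz": 0},{"dx": 0,"dy": -0.3,"dz": 1.5,"rx": 0,"ry": 0,"rz": 0},{"dx": 0,"dy": -0.9,"dz": 1.7,"rx": 0,"ry": 0,"rz": 0},{"dx": 0,"dy": -1.6,"dz": 1.7,"rx": 0,"ry": 0,"rz": 0},{"dx": 0,"dy": -2.3,"dz": 1.7,"rx": 0,"ry": 0,"rz": 0},{"dx": 0,"dy": -3.0,"dz": 1.7,"rx": 0,"ry": 0,"rz": 0},{"dx": 0,"dy": -3.7,"dz": 1.7,"rx": 0,"ry": 0,"rz": 0},{"dx": 0,"dy": -4.4,"dz": 1.7,"rx": 0,"ry": 0,"rz": 0},{"dx": 0,"dy": -4.9,"dz": 1.7,"rx": 0,"ry": 0,"rz": 0},{"dx": 0,"dy": -5.1,"dz": 1.7,"rx": 0,"ry": 0,"rz": 0},{"dx": 0,"dy": -5.1,"dz": 1.7,"rx": 0,"ry": 0,"rz": 0}]'

```text
time: 8.2
tcp_pos: [0.4863, -0.174, 0.2609]
orientation: [0.704, 0.063, 0.704, -0.063]
ft_force: [-0.2, 0.3, -3.8]
finger_gap: 0.224
```

move_arm --commands '[{"dx": 0,"dy": 0,"dz": 0,"rx": -0.09,"ry": -0.49,"rz": 0},{"dx": 0,"dy": 0,"dz": 0,"rx": -0.18,"ry": -0.98,"rz": 0},{"dx": 0,"dy": 0,"dz": 0,"rx": -0.27,"ry": -1.48,"rz": 0},{"dx": 0,"dy": 0,"dz": 0,"rx": -0.36,"ry": -1.97,"rz": 0},{"dx": 0,"dy": 0,"dz": 0,"rx": -0.36,"ry": -1.97,"rz": 0}]'

```text
time: 8.82
tcp_pos: [0.4854, -0.1727, 0.261]
orientation: [0.816, 0.051, 0.572, -0.072]
ft_force: [-0.3, 0.1, -3.2]
finger_gap: 0.227
```

Run:
```python
from h import *
s=sensors.get_state();print(s["time"],s["tcp_pos"],s["orientation"],s["finger_gap"],s["ft_force"],s["joint_positions"].round(3))
```

```text
8.825 [ 0.48543129 -0.17274296  0.26104955] [ 0.81565832  0.0505266   0.57175579 -0.07241468] 0.22723012432564094 [-0.27135496  0.07610934 -3.17260463] [-0.536  0.153  1.972  0.187  0.698 -2.054]
```

move_arm --commands '[{"dx": 0,"dy": 0,"dz": 0,"rx": -0.09,"ry": -0.49,"rz": 0},{"dx": 0,"dy": 0,"dz": 0,"rx": -0.18,"ry": -0.98,"rz": 0},{"dx": 0,"dy": 0,"dz": 0,"rx": -0.27,"ry": -1.48,"rz": 0},{"dx": 0,"dy": 0,"dz": 0,"rx": -0.36,"ry": -1.97,"rz": 0},{"dx": 0,"dy": 0,"dz": 0,"rx": -0.36,"ry": -1.97,"rz": 0},{"dx": 0,"dy": 0,"dz": 0,"rx": -0.36,"ry": -1.97,"rz": 0}]'

```text
time: 9.57
tcp_pos: [0.4911, -0.1688, 0.2707]
orientation: [0.899, 0.035, 0.429, -0.084]
ft_force: [-0.1, 1.1, -4.7]
finger_gap: 0.227
```

```bash
cat > chk.py <<'E'
from h import *
from scipy.spatial.transform import Rotation as R
s=sensors.get_state();print(s["time"],s["tcp_pos"],s["finger_gap"],s["ft_force"],s["joint_positions"].round(3),abs(s["qvel"]).max())
q=s["orientation"];M=R.from_quat(np.r_[q[1:],q[0]]).as_matrix()
# tool x = -stone z, tool y = stone y, tool z = stone x
S=np.c_[M[:,2],M[:,1],-M[:,0]]
print("tilt",np.degrees(np.arcsin(S[2,0])),"roll",np.degrees(np.arcsin(S[2,1])))
for o in ([-.075,0,-.1045],[-.075,0.008,-.1045],[-.075,-0.008,-.1045]): print("drip",s["tcp_pos"]+S@np.array(o))
E
python3 chk.py; python3 w.py w6
python3 - <<'E'
from h import *
for n in("scene","top"):
    im,d=imaging.read_camera(n); np.savez(n+"6.npz",im=im,d=d)
    c=im[60:270,110:300] if n=="scene" else im[150:300,250:420]
    cv2.imwrite(f"pics/{n}6.png",cv2.convertScaleAbs(cv2.resize(c,None,fx=2.8 if n=="scene" else 4,fy=2.8 if n=="scene" else 4,interpolation=cv2.INTER_CUBIC),alpha=1.4,beta=20))
E
```

```text
9.575 [ 0.49110887 -0.16880717  0.27072175] 0.22719348834251868 [-0.11991605  1.08170119 -4.70776623] [-0.593  0.083  2.174  0.813  0.346 -2.684] 0.014797146805621452
tilt 39.055868425827384 roll -0.4824590782363519
drip [ 0.49839465 -0.17124681  0.14232309]
drip [ 0.499842   -0.16337912  0.14225573]
drip [ 0.4969473  -0.17911451  0.14239046]
9.625 [ 0.49107206 -0.16897318  0.2706801 ] [ 0.89891046  0.03556478  0.42850019 -0.08415894] 0.22683695675727583 [ 0.72454126  0.27353199 -3.00167288] [-0.59  0.08  2.17  0.81  0.35 -2.68]
```

View pics/scene6.png

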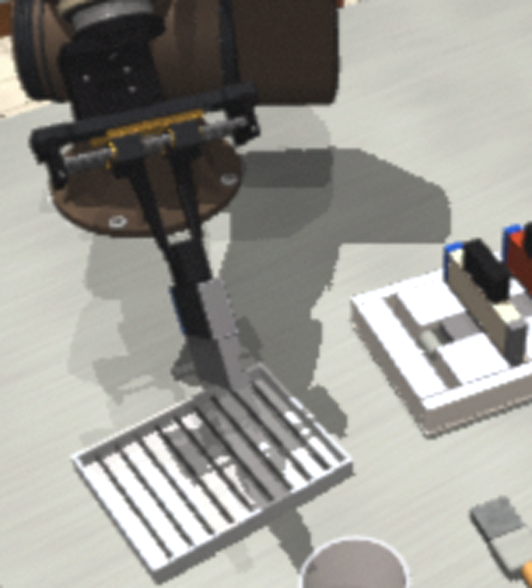

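View pics/top6.png

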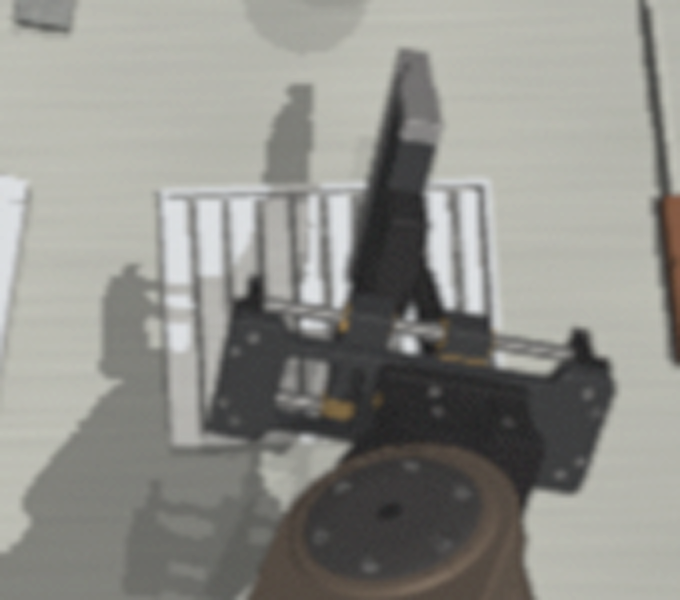

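View pics/w6.png

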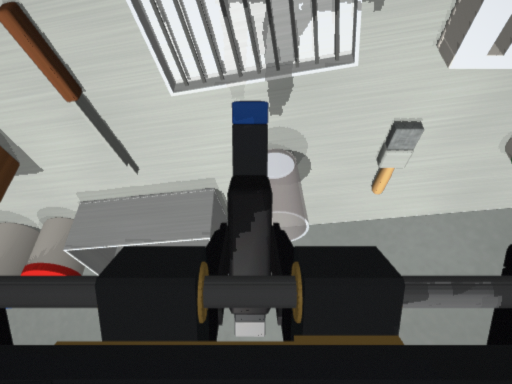

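The carry worked, but joint 6 is at −2.684 against its limit of −2.69, so the last few degrees of tilt were clipped. The wrist needs a different yaw, or a spot further out over the tray. I'll fit the arm's link lengths from the recorded poses and choose a pose with joint margin.

```bash
cat > kin.py <<'E'
import numpy as np
from scipy.spatial.transform import Rotation as R
from scipy.optimize import least_squares
D=[([1.20936,.491477,1.559416,0,1.091707,-.105572],[.15805,.60444,.206625],[.70124,.08987,.70141,-.09056]),
([.07,.26,1.63,0,1.26,-1.33],[.5215,.10065,.3173],[.70443,.06201,.70435,-.06187]),
([.03,.31,1.82,0,1.00,-1.36],[.50325,.08161,.21921],[.70548,.06249,.70323,-.06211]),
([.03,.44,1.98,0,.72,-1.36],[.48708,.0810,.11224],[.70501,.06267,.70365,-.06246]),
([.03,.34,1.91,0,.89,-1.36],[.48648,.08094,.17628],[.70443,.06263,.70423,-.06255]),
([-.536,.153,1.972,.187,.698,-2.054],[.48543,-.17274,.26105],[.81566,.05053,.57176,-.07241]),
([-.593,.083,2.174,.813,.346,-2.684],[.49111,-.16881,.27072],[.8989,.0353,.4287,-.0841])]
W=[1,.3,.3,.3,.3,1,1]
y=lambda a:R.from_euler('y',a); z=lambda a:R.from_euler('z',a)
def fk(q,p):
    a0,h,L1,e,L2,L3,o6=p
    A=z(q[0])*y(q[1]); x=z(q[0]).apply([a0,0,h])+A.apply([0,0,L1])
    A=A*y(q[2]); x=x+A.apply([e,0,L2]); A=A*z(q[3])*y(q[4])
    x=x+A.apply([0,0,L3]); A=A*z(q[5]+o6)
    # tool x = A z ; tool y: A x
    M=A.as_matrix(); return x,np.c_[M[:,2],M[:,0],M[:,1]]
def res(p):
    r=[]
    for (q,x,o),w in zip(D,W):
        X,M=fk(q,p); T=R.from_quat([*o[1:],o[0]]).as_matrix()
        r+=list(w*(X-x))+list(w*.2*(M-T).ravel())
    return r
def fit():
    best=None
    for o6 in (0,np.pi/2,-np.pi/2,np.pi):
        s=least_squares(res,[0,.3,.4,0,.4,.25,o6])
        if best is None or s.cost<best.cost: best=s
    return best
lo=np.array([-3.1,-.84,.05,-1.13,.06,-2.69]);hi=np.array([3.1,2.19,2.79,4.28,2.93,2.69])
if __name__=="__main__":
    b=fit(); p=b.x; print(b.cost,p.round(4)); 
    for q,x,o in D: print((fk(q,p)[0]-x).round(4), end=' ')
    print()
    q0=np.array(D[-1][0])
    for tx in (.48,.50,.52,.54):
      for yaw in (-10,-15,-20,-25,-30,-35):
        S=R.from_euler('z',yaw,degrees=True)*R.from_euler('y',-40,degrees=True); Sm=S.as_matrix()
        tcp=np.array([tx,-.174,.1])-Sm@[-.075,0,-.1045]
        T=np.c_[-Sm[:,2],Sm[:,1],Sm[:,0]]
        f=lambda q:np.r_[fk(q,p)[0]-tcp,.3*(fk(q,p)[1]-T).ravel()]
        out=[]
        for s in ([-.4,.1,2.1,.5,.4,-2.2],[-.4,.1,2.1,-.5,.4,-.9],q0):
            r=least_squares(f,s,bounds=(lo,hi),x_scale=1)
            out.append((r.cost,r.x))
        c,q=min(out,key=lambda t:t[0]); print(tx,yaw,"ok" if c<1e-6 else "NO %.1e"%c,q.round(2),tcp.round(3),"margin",min((q-lo).min(),(hi-q).min()).round(2))
E
python3 kin.py
```

```text
0.005035471286416561 [-0.2658  0.3174  0.7739  0.0583  0.6248  0.4657  3.1413]
[ 0.0634 -0.0187 -0.013 ] [-0.0186 -0.0654  0.0308] [-0.0291 -0.0674 -0.0114] [-0.0538 -0.068  -0.068 ] [-0.0442 -0.0677 -0.0329] [-0.026  -0.0355  0.005 ] [ 0.     -0.0238  0.0153] 
0.48 -10 NO 2.3e-04 [-0.49  0.11  2.25  0.89  0.21 -2.69] [ 0.47  -0.172  0.228] margin 0.0
0.48 -15 NO 2.1e-05 [-0.45  0.11  2.27  0.98  0.13 -2.69] [ 0.471 -0.171  0.228] margin 0.0
0.48 -20 NO 7.9e-06 [-0.34  0.11  2.28 -0.09  0.06 -1.47] [ 0.471 -0.171  0.228] margin 0.0
0.48 -25 NO 3.1e-06 [-0.22  0.12  2.28 -1.13  0.15 -0.28] [ 0.471 -0.17   0.228] margin 0.0
0.48 -30 NO 3.1e-05 [-0.11  0.12  2.26 -1.13  0.28 -0.13] [ 0.472 -0.169  0.228] margin 0.0
0.48 -35 NO 3.7e-05 [ 0.    0.14  2.24 -1.13  0.41  0.02] [ 0.472 -0.168  0.228] margin 0.0
0.5 -10 NO 1.6e-04 [-0.47  0.14  2.23  0.9   0.2  -2.69] [ 0.49  -0.172  0.228] margin 0.0
0.5 -15 NO 4.6e-06 [-0.42  0.14  2.25  1.    0.12 -2.69] [ 0.491 -0.171  0.228] margin 0.0
0.5 -20 NO 1.4e-06 [-0.31  0.14  2.26 -0.48  0.06 -1.06] [ 0.491 -0.171  0.228] margin 0.0
0.5 -25 NO 2.
[... 627 characters left out ...]
.6e-05 [-0.09  0.17  2.2  -1.13  0.3  -0.11] [ 0.512 -0.169  0.228] margin 0.0
0.52 -35 NO 1.7e-05 [ 0.    0.18  2.18 -1.13  0.42  0.02] [ 0.512 -0.168  0.228] margin 0.0
0.54 -10 NO 5.3e-05 [-0.43  0.18  2.18  0.93  0.19 -2.69] [ 0.53  -0.172  0.228] margin 0.0
0.54 -15 ok [-0.37  0.18  2.2   0.84  0.09 -2.5 ] [ 0.531 -0.171  0.228] margin 0.03
0.54 -20 ok [-0.27  0.18  2.21 -0.71  0.08 -0.8 ] [ 0.531 -0.171  0.228] margin 0.02
0.54 -25 ok [-0.17  0.18  2.2  -1.13  0.19 -0.24] [ 0.531 -0.17   0.228] margin 0.0
0.54 -30 NO 9.3e-06 [-0.08  0.19  2.18 -1.13  0.31 -0.11] [ 0.532 -0.169  0.228] margin 0.0
0.54 -35 NO 9.0e-06 [ 0.01  0.21  2.16 -1.13  0.42  0.02] [ 0.532 -0.168  0.228] margin 0.0
```

```bash
python3 - <<'E'
s=open('kin.py').read()
s=s.replace("a0,h,L1,e,L2,L3,o6=p","a0,h,L1,e,L2,L3,o6,d,g,k=p").replace(".apply([a0,0,h])",".apply([a0,d,h])")
s=s.replace("x=x+A.apply([0,0,L3]);","x=x+A.apply([g,k,L3]);").replace("[0,.3,.4,0,.4,.25,o6]","[0,.3,.4,0,.4,.25,o6,.06,0,0]")
open('kin.py','w').write(s)
E
python3 kin.py
```

```text
2.157143736623734e-06 [-3.7000e-03  2.0110e-01  5.8620e-01  4.4200e-02  4.1610e-01  2.7980e-01
  3.1413e+00  6.5000e-02 -1.0000e-04  1.0000e-03]
[0.     0.0001 0.0001] [-0.0015  0.0019 -0.0021] [ 0.0022 -0.0005  0.0021] [-0.0011 -0.0005 -0.0022] [-0.0004 -0.0004  0.0019] [-0.     -0.0001 -0.0001] [-0.  0.  0.] 
0.48 -10 NO 5.1e-04 [-0.58  0.11  2.22  0.82  0.29 -2.69] [ 0.47  -0.172  0.228] margin 0.0
0.48 -15 NO 1.9e-04 [-0.56  0.11  2.25  0.9   0.22 -2.69] [ 0.471 -0.171  0.228] margin 0.0
0.48 -20 NO 3.5e-05 [-0.54  0.12  2.27  0.98  0.14 -2.69] [ 0.471 -0.171  0.228] margin 0.0
0.48 -25 NO 2.1e-06 [-0.5   0.13  2.28  0.9   0.06 -2.52] [ 0.471 -0.17   0.228] margin 0.0
0.48 -30 ok [-0.45  0.13  2.28 -0.94  0.06 -0.58] [ 0.472 -0.169  0.228] margin 0.0
0.48 -35 NO 4.4e-06 [-0.4   0.14  2.26 -1.13  0.15 -0.28] [ 0.472 -0.168  0.228] margin 0.0
0.5 -10 NO 3.8e-04 [-0.56  0.14  2.19  0.84  0.28 -2.69] [ 0.49  -0.172  0.228] margin 0.0
0.5 -15 NO 1.2e-04 [-0.54  0.14  2.22  0.91  0.2  -2.69] [ 0.491 -0.171  0.228] margin 0.0
0.5 -20 NO 1.1e-05 [-0.51  0.15  2.24  1.    0.12 -2.69] [ 0.
[... 647 characters left out ...]
rgin 0.0
0.52 -30 ok [-0.4   0.19  2.2  -0.93  0.1  -0.55] [ 0.512 -0.169  0.228] margin 0.04
0.52 -35 ok [-0.35  0.2   2.19 -1.13  0.18 -0.25] [ 0.512 -0.168  0.228] margin 0.0
0.54 -10 NO 1.8e-04 [-0.52  0.2   2.13  0.87  0.26 -2.69] [ 0.53  -0.172  0.228] margin 0.0
0.54 -15 NO 2.6e-05 [-0.5   0.2   2.16  0.94  0.18 -2.69] [ 0.531 -0.171  0.228] margin 0.0
0.54 -20 ok [-0.47  0.21  2.17  0.87  0.1  -2.53] [ 0.531 -0.171  0.228] margin 0.04
0.54 -25 ok [-0.42  0.21  2.17 -0.12  0.06 -1.44] [ 0.531 -0.17   0.228] margin 0.0
0.54 -30 ok [-0.38  0.22  2.16 -0.9   0.12 -0.56] [ 0.532 -0.169  0.228] margin 0.06
0.54 -35 ok [-0.34  0.23  2.15 -1.09  0.2  -0.27] [ 0.532 -0.168  0.228] margin 0.04
```

The model now fits to about 2 mm. A search over all yaws should show which has comfortable joint margins.

```bash
cat > ik.py <<'E'
from kin import *
p=fit().x
rng=np.random.default_rng(0)
def solve(yaw,drip,tilt=40,n=12,seeds=()):
    S=R.from_euler('z',yaw,degrees=True)*R.from_euler('y',-tilt,degrees=True); Sm=S.as_matrix()
    tcp=np.array(drip)-Sm@[-.075,0,-.1045]; T=np.c_[-Sm[:,2],Sm[:,1],Sm[:,0]]
    f=lambda q:np.r_[fk(q,p)[0]-tcp,.3*(fk(q,p)[1]-T).ravel()]
    best=None
    for s in list(seeds)+[np.r_[-.4,.2,2,rng.uniform(lo[3:],hi[3:])] for _ in range(n)]:
        r=least_squares(f,np.clip(s,lo+1e-3,hi-1e-3),bounds=(lo,hi))
        if r.cost<1e-7:
            m=min((r.x-lo).min(),(hi-r.x).min())
            if best is None or m>best[0]: best=(m,r.x,tcp)
    return best
if __name__=="__main__":
    for x in (.49,.53):
        for yaw in range(-220,141,20):
            b=solve(yaw,[x,-.174,.1]); print(x,yaw,b and (round(b[0],2),b[1].round(2),b[2].round(3)))
E
python3 ik.py
```

```text
0.49 -220 (np.float64(0.97), array([-0.53,  0.64,  1.4 ,  0.11,  1.79,  1.72]), array([ 0.497, -0.18 ,  0.228]))
0.49 -200 (np.float64(1.07), array([-0.44,  0.65,  1.37, -0.06,  1.81,  1.49]), array([ 0.499, -0.177,  0.228]))
0.49 -180 (np.float64(0.91), array([-0.34,  0.64,  1.4 , -0.22,  1.77,  1.26]), array([ 0.5  , -0.174,  0.228]))
0.49 -160 (np.float64(0.75), array([-0.26,  0.61,  1.47, -0.38,  1.66,  1.04]), array([ 0.499, -0.171,  0.228]))
0.49 -140 (np.float64(0.61), array([-0.19,  0.55,  1.57, -0.52,  1.51,  0.85]), array([ 0.497, -0.168,  0.228]))
0.49 -120 (np.float64(0.47), array([-0.13,  0.48,  1.71, -0.66,  1.33,  0.68]), array([ 0.495, -0.166,  0.228]))
0.49 -100 (np.float64(0.33), array([-0.1 ,  0.4 ,  1.85, -0.8 ,  1.11,  0.53]), array([ 0.492, -0.164,  0.228]))
0.49 -80 (np.float64(0.18), array([-0.12,  0.31,  2.  , -0.95,  0.86,  0.37]), array([ 0.488, -0.164,  0.228]))
0.49 -60 (np.float64(0.01), array([-0.19,  0.23,  2.14, -1.12,  0.57,  0.2 ]), array([ 0.485, -0.166,  0.228]))
0.49 -40 None
0.49 -20 None
0.49 0 None
0.49 20 None
0.49 40 (np.float64(0.08), array
[... 1768 characters left out ...]
0.228]))
0.53 0 None
0.53 20 None
0.53 40 (np.float64(0.02), array([-0.79,  0.35,  1.94,  0.87,  0.99,  2.67]), array([ 0.523, -0.18 ,  0.228]))
0.53 60 (np.float64(0.17), array([-0.78,  0.44,  1.79,  0.72,  1.22,  2.52]), array([ 0.525, -0.182,  0.228]))
0.53 80 (np.float64(0.33), array([-0.74,  0.52,  1.64,  0.58,  1.43,  2.36]), array([ 0.528, -0.184,  0.228]))
0.53 100 (np.float64(0.5), array([-0.67,  0.6 ,  1.49,  0.44,  1.61,  2.19]), array([ 0.532, -0.184,  0.228]))
0.53 120 (np.float64(0.7), array([-0.59,  0.66,  1.37,  0.29,  1.75,  1.99]), array([ 0.535, -0.182,  0.228]))
0.53 140 (np.float64(0.93), array([-0.5 ,  0.69,  1.29,  0.13,  1.84,  1.76]), array([ 0.537, -0.18 ,  0.228]))
```

Every yaw near −10° is pinned at a limit: j6, j4, or j5 at its minimum. At yaw ≈ −180°, with the blue end outward, there is about 0.9 rad of margin everywhere. So I'll level the stone, turn it −170° about vertical above the tray, then tip it.

Run:
```python
from h import *
from scipy.spatial.transform import Rotation as R
s=sensors.get_state();q=s["orientation"];c=R.from_quat(np.r_[q[1:],q[0]])
def T(yaw,t):
    S=(R.from_euler('z',yaw,degrees=True)*R.from_euler('y',-t,degrees=True)).as_matrix(); return R.from_matrix(np.c_[-S[:,2],S[:,1],S[:,0]])
print(np.degrees((T(-10,0)*c.inv()).as_rotvec())/10)
```

```text
[0.73836933 3.8386423  0.03979836]
```

move_arm --commands '[{"dx": 0,"dy": 0,"dz": 0,"rx": 0.12,"ry": 0.64,"rz": 0.01},{"dx": 0,"dy": 0,"dz": 0,"rx": 0.25,"ry": 1.28,"rz": 0.01},{"dx": 0,"dy": 0,"dz": 0,"rx": 0.37,"ry": 1.92,"rz": 0.02},{"dx": 0,"dy": 0,"dz": 0,"rx": 0.49,"ry": 2.56,"rz": 0.03},{"dx": 0,"dy": 0,"dz": 0,"rx": 0.62,"ry": 3.2,"rz": 0.03},{"dx": 0,"dy": 0,"dz": 0,"rx": 0.74,"ry": 3.84,"rz": 0.04},{"dx": 0,"dy": 0,"dz": 0,"rx": 0.74,"ry": 3.84,"rz": 0.04},{"dx": 0,"dy": 0,"dz": 0,"rx": 0.74,"ry": 3.84,"rz": 0.04}]'

```text
time: 10.72
tcp_pos: [0.4904, -0.1691, 0.2703]
orientation: [0.705, 0.062, 0.704, -0.063]
ft_force: [0.2, 0.1, -3.5]
finger_gap: 0.225
```

```bash
python3 chk.py
```

```text
10.725 [ 0.49035312 -0.16907264  0.27034147] 0.22500999771383817 [ 0.2088157  0.1489009 -3.5130912] [-0.459  0.275  1.73  -0.     1.135 -1.854] 0.01242541022281458
tilt 0.11380153246950314 roll -0.03408151021230923
drip [ 0.41671332 -0.15599326  0.16569273]
drip [ 0.41811888 -0.1481177   0.16568797]
drip [ 0.41530775 -0.16386881  0.16569748]
```

Level again, with the stone held as before. Now the turn about vertical.

move_arm --commands '[{"dx": 0,"dy": 0,"dz": 0,"rx": 0,"ry": 0,"rz": -0.6},{"dx": 0,"dy": 0,"dz": 0,"rx": 0,"ry": 0,"rz": -1.4},{"dx": 0,"dy": 0,"dz": 0,"rx": 0,"ry": 0,"rz": -2.2},{"dx": 0,"dy": 0,"dz": 0,"rx": 0,"ry": 0,"rz": -3.0},{"dx": 0,"dy": 0,"dz": 0,"rx": 0,"ry": 0,"rz": -3.8},{"dx": 0,"dy": 0,"dz": 0,"rx": 0,"ry": 0,"rz": -4.6},{"dx": 0,"dy": 0,"dz": 0,"rx": 0,"ry": 0,"rz": -5.4},{"dx": 0,"dy": 0,"dz": 0,"rx": 0,"ry": 0,"rz": -6.2},{"dx": 0,"dy": 0,"dz": 0,"rx": 0,"ry": 0,"rz": -7.0},{"dx": 0,"dy": 0,"dz": 0,"rx": 0,"ry": 0,"rz": -7.7},{"dx": 0,"dy": 0,"dz": 0,"rx": 0,"ry": 0,"rz": -8.3},{"dx": 0,"dy": 0,"dz": 0,"rx": 0,"ry": 0,"rz": -8.5}]'

```text
time: 12.22
tcp_pos: [0.4901, -0.1691, 0.2709]
orientation: [0.477, 0.522, 0.476, -0.522]
ft_force: [-0.1, -0.6, -3.1]
finger_gap: 0.226
```

move_arm --commands '[{"dx": 0,"dy": 0,"dz": 0,"rx": 0,"ry": 0,"rz": -0.6},{"dx": 0,"dy": 0,"dz": 0,"rx": 0,"ry": 0,"rz": -1.4},{"dx": 0,"dy": 0,"dz": 0,"rx": 0,"ry": 0,"rz": -2.2},{"dx": 0,"dy": 0,"dz": 0,"rx": 0,"ry": 0,"rz": -3.0},{"dx": 0,"dy": 0,"dz": 0,"rx": 0,"ry": 0,"rz": -3.8},{"dx": 0,"dy": 0,"dz": 0,"rx": 0,"ry": 0,"rz": -4.6},{"dx": 0,"dy": 0,"dz": 0,"rx": 0,"ry": 0,"rz": -5.4},{"dx": 0,"dy": 0,"dz": 0,"rx": 0,"ry": 0,"rz": -6.2},{"dx": 0,"dy": 0,"dz": 0,"rx": 0,"ry": 0,"rz": -7.0},{"dx": 0,"dy": 0,"dz": 0,"rx": 0,"ry": 0,"rz": -7.7},{"dx": 0,"dy": 0,"dz": 0,"rx": 0,"ry": 0,"rz": -8.3},{"dx": 0,"dy": 0,"dz": 0,"rx": 0,"ry": 0,"rz": -8.5}]'

```text
time: 13.72
tcp_pos: [0.4903, -0.1691, 0.2708]
orientation: [-0.001, 0.707, -0.001, -0.707]
ft_force: [-0.9, 0.2, -3.7]
finger_gap: 0.226
```

move_arm --commands '[{"dx": 0,"dy": 0,"dz": 0,"rx": 0,"ry": 0,"rz": 0},{"dx": 0,"dy": 0,"dz": 0,"rx": 0,"ry": 0,"rz": 0}]'

```text
time: 13.98
tcp_pos: [0.4905, -0.1691, 0.2707]
orientation: [0.0, -0.707, 0.0, 0.707]
ft_force: [-0.4, -0.4, -4.1]
finger_gap: 0.223
```

```bash
python3 chk.py
```

```text
13.975 [ 0.49048064 -0.16912568  0.27067805] 0.2229766137206756 [-0.41013894 -0.40591286 -4.05444044] [-0.46   0.275  1.728  0.     1.139  1.112] 0.006536974999152227
tilt 0.014848932377048938 roll -0.022591437752392463
drip [ 0.56545356 -0.16914216  0.16615862]
drip [ 0.5654474  -0.17714216  0.16615547]
drip [ 0.56545972 -0.16114216  0.16616178]
```

move_arm --commands '[{"dx": 0,"dy": 0,"dz": 0,"rx": 0,"ry": 0.4,"rz": 0},{"dx": 0,"dy": 0,"dz": 0,"rx": 0,"ry": 1.0,"rz": 0},{"dx": 0.1,"dy": -0.05,"dz": 0,"rx": 0,"ry": 1.6,"rz": 0},{"dx": 0.1,"dy": -0.05,"dz": 0,"rx": 0,"ry": 2.2,"rz": 0},{"dx": 0.2,"dy": -0.1,"dz": 0,"rx": 0,"ry": 2.8,"rz": 0},{"dx": 0.2,"dy": -0.1,"dz": 0,"rx": 0,"ry": 3.4,"rz": 0},{"dx": 0.2,"dy": -0.1,"dz": 0,"rx": 0,"ry": 3.8,"rz": 0},{"dx": 0.2,"dy": -0.1,"dz": 0,"rx": 0,"ry": 4.0,"rz": 0},{"dx": 0.2,"dy": -0.1,"dz": -0.3,"rx": 0,"ry": 4.0,"rz": 0},{"dx": 0.2,"dy": -0.1,"dz": -0.6,"rx": 0,"ry": 4.0,"rz": 0},{"dx": 0.2,"dy": -0.1,"dz": -0.85,"rx": 0,"ry": 4.0,"rz": 0},{"dx": 0.2,"dy": -0.1,"dz": -0.85,"rx": 0,"ry": 4.0,"rz": 0}]'

```text
time: 15.48
tcp_pos: [0.5002, -0.1741, 0.2273]
orientation: [0.001, -0.422, 0.001, 0.907]
ft_force: [0.0, -0.6, -2.9]
finger_gap: 0.229
```

move_arm --commands '[{"dx": 0,"dy": 0,"dz": 0,"rx": 0,"ry": 0,"rz": 0},{"dx": 0,"dy": 0,"dz": 0,"rx": 0,"ry": 0,"rz": 0},{"dx": 0,"dy": 0,"dz": 0,"rx": 0,"ry": 0,"rz": 0}]'

```text
time: 15.85
tcp_pos: [0.5006, -0.1741, 0.2284]
orientation: [0.001, -0.423, 0.001, 0.906]
ft_force: [-0.4, -0.9, -4.0]
finger_gap: 0.228
```

```bash
python3 chk.py; python3 w.py w7
python3 - <<'E'
from h import *
for n in("scene","top"):
    im,d=imaging.read_camera(n); np.savez(n+"7.npz",im=im,d=d)
    cv2.imwrite(f"pics/{n}7.png",cv2.convertScaleAbs(cv2.resize(im,None,fx=1.5,fy=1.5,interpolation=cv2.INTER_CUBIC),alpha=1.3,beta=15))
    if n=="scene": cv2.imwrite(f"pics/{n}7z.png",cv2.convertScaleAbs(cv2.resize(im[110:280,120:290],None,fx=3.5,fy=3.5,interpolation=cv2.INTER_CUBIC),alpha=1.5,beta=25))
E
```

```text
15.85 [ 0.50059641 -0.17412523  0.22844743] 0.22774983348965294 [-0.35424135 -0.8706468  -4.02987721] [-0.345  0.643  1.396 -0.223  1.766  1.261] 0.0027390358883858995
tilt 39.99540477546685 roll 0.07846658227428607
drip [ 0.49088826 -0.1742796   0.10018607]
drip [ 0.49087072 -0.18227957  0.10019702]
drip [ 0.49090581 -0.16627962  0.10017511]
15.9 [ 0.50059308 -0.1741333   0.2283847 ] [ 6.77649288e-04 -4.22613486e-01  1.09000760e-03  9.06309105e-01] 0.22383922747096185 [-0.44608128 -0.02474207 -4.02719233] [-0.34  0.64  1.4  -0.22  1.77  1.26]
```

View pics/scene7z.png

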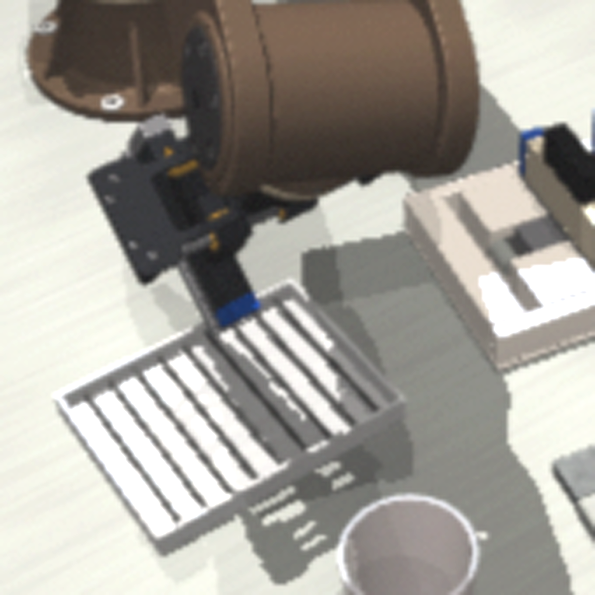

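View pics/top7.png

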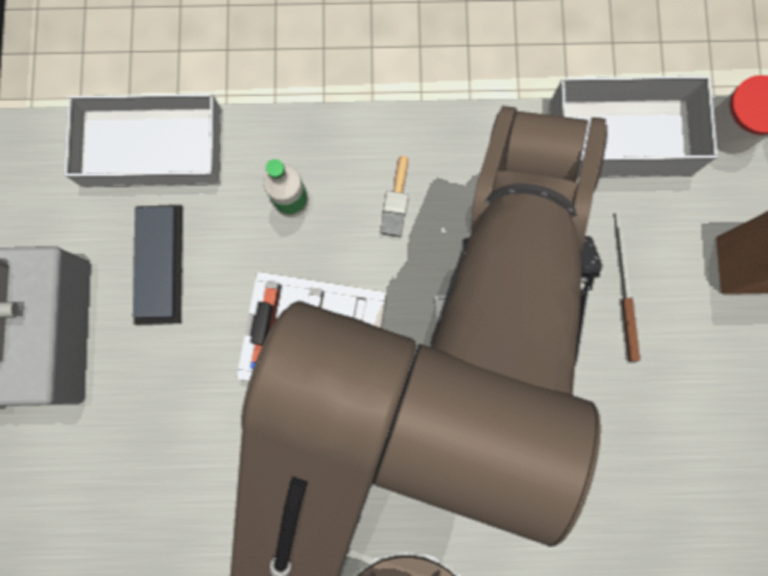

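View pics/w7.png

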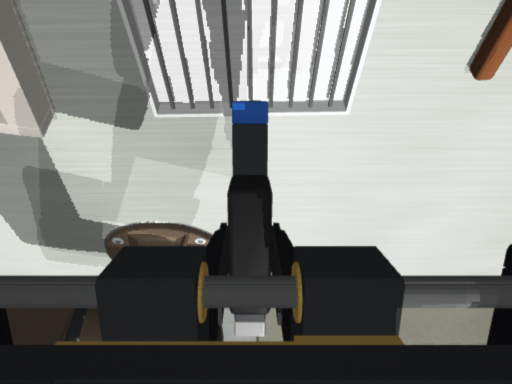

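View pics/scene7.png

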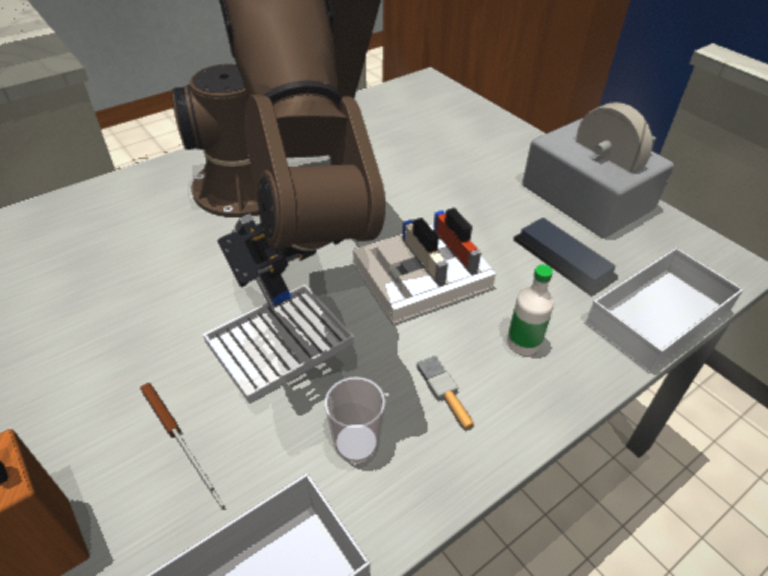

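The scene view shows the stone tipped over the tray, blue end at zoom (235,310). The dock's grey slot is empty, white and red are still in place, and the soap, tub, brush and knife are where they were. In the wrist view the blue cap is still at rows 101-124 in the hand, so nothing has slipped. As an independent check, I'll measure the blue cap's position and tilt with the camera and depth.

Run:
```python
from h import *
import pickle
from scipy.spatial.transform import Rotation as R
s=sensors.get_state();q=s["orientation"];M=R.from_quat(np.r_[q[1:],q[0]]).as_matrix();S=np.c_[M[:,2],M[:,1],-M[:,0]]
st=lambda P:(P-s["tcp_pos"])@S+[0,0,.1045]
p,im,d=pickle.load(open("w7.pkl","rb"))
z=np.load("scene7.npz")
for n,im,d,pp,roi in(("wrist",im,d,p,(slice(90,140),slice(220,280))),("scene",z["im"],z["d"],None,(slice(180,215),slice(170,205)))):
    im=im.astype(int); m=np.zeros(d.shape,bool); m[roi]=True
    m&=(im[...,0]>im[...,2]+40)&(im[...,0]>im[...,1]+20)&(d>0)
    v,u=np.nonzero(m); P=np.array([byd(n,a,b,d[b,a],pp) for a,b in zip(u,v)]); L=st(P)
    print(n,m.sum(),"world min/max",P.min(0).round(4),P.max(0).round(4)); print(" stone frame min/med/max",L.min(0).round(4),np.median(L,0).round(4),L.max(0).round(4))
# tilt from wrist depth: stone's top face & bar top
p,im,d=pickle.load(open("w7.pkl","rb"))
P=np.array([byd("wrist",250,v,d[v,250],p) for v in range(104,165,4)]);L=st(P);print(np.c_[L[:,0],L[:,2]].round(4).tolist())
```

```text
wrist 799 world min/max [ 0.5343 -0.1835  0.1566] [ 0.5454 -0.1642  0.1778]
 stone frame min/med/max [-0.0719 -0.0101  0.0712] [-0.0661 -0.0001  0.088 ] [-0.0602  0.0093  0.0905]
scene 45 world min/max [ 0.5222 -0.1858  0.1506] [ 0.5493 -0.1674  0.1788]
 stone frame min/med/max [-0.0729 -0.0069  0.059 ] [-0.0674  0.0054  0.0896] [-0.062   0.0116  0.0935]
[[-0.0704, 0.0866], [-0.0683, 0.0887], [-0.0661, 0.0871], [-0.064, 0.087], [-0.0618, 0.0869], [-0.0596, 0.0861], [-0.0576, 0.0885], [-0.0553, 0.0882], [-0.053, 0.0871], [-0.0508, 0.087], [-0.0487, 0.0881], [-0.0465, 0.0887], [-0.0441, 0.0877], [-0.042, 0.0883], [-0.0396, 0.0879], [-0.0373, 0.088]]
```

Depth agrees: the stone's top face lies parallel to the assumed frame to within about 1°, at 87–88 mm (87 expected). The end is within about 3 mm of expected. That puts the drip corner at about (0.49, −0.174, 0.101), over the middle of the tray. Handing in.

Run:
```python
from h import *
s=sensors.get_state();print(s["time"],s["finger_gap"],abs(s["qvel"]).max()); print(ctrl.close_job())
```

```text
16.0 0.22283039691391687 0.0018476004489324258
the job is handed in; nothing more can be done
None
```

The job is handed in at 16.0 s. The grey stone is held at rest over the tray, tipped 40° with the blue end down. I gripped it by its bar, pulled it straight up out of the slot nearest the robot's middle, and carried it over.

- **Change on the way:** my first attempt to tip it, at the docked yaw, ran joint 6 to −2.684 (its limit is −2.69), so the last degree of tilt was clipped. I levelled the stone over the tray, turned it about 170° and tipped it again. It now drains with the blue end pointing away from the robot, and the joints have plenty of margin.
- **Last checks:**
  - Tilt 40.0° and sideways lean 0.1°, from the arm pose.
  - Drip corner about (0.49, −0.174, 0.100–0.102), over the middle of the tray. The height is from the arm pose, with camera depth adding 1–2 mm.
  - Wrist force about −4 N (the stone's weight), and joint speeds near zero.
  - No slip in the jaws seen in the wrist view.
  - In the scene view, white and red are in their slots and nothing else looks moved.
- **Measurements that disagreed:**
  - The scene camera placed the grip about 4–6 mm from where the other views put it; I used the wrist and top values.
  - Triangulating the bar top gave 0.1245 m, against 0.130 m from depth and the stated sizes.
  - The blue end read about 3 mm short of nominal in the last depth check.

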